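# Prop up the slide draining board

### The job

The wet glass slides have to drain: raise the blue board they lie on by swinging its red-handled prop lever up and over, past upright, until it rests against its stop and holds the board up by itself. Then let go. Leave the other board, the one with the cups on it, folded flat.

Things in the scene. Friction and masses are not known exactly. Their poses are not given: they have to be found in the camera images.
- slide_board: Fixed grey base, 140 x 120 x 10 mm, of the blue folding board with three glass slides. Origin: centre of its underside; x toward the deck's hinge (far side), z up. Deck 45 mm high folded, near edge 95 mm propped. The prop's shaft lies along y at x -20, z 18 mm; its lever arm (10 mm round) at y -71, beside the deck; a 42 mm high stop post at x -40, y -71.
- slide_handle (a point): Middle (y -97 mm of the base) of the slide board's red handle: a 14 mm round bar along the base's y, from y -72 to -114, free all round. It swings 90 mm about the shaft: folded at x +51, z 73 mm of the base, leaning away; up and over toward -x; at the stop x -58, z 100, 25 degrees past upright. Pinch it from above with fingers closing along base x.
- slide_prop (a joint): Angle of the slide board's prop (rad): 0 folded, deck flat; grows as the handle swings up and over toward the base's -x. Upright, at dead centre, at 0.915; against the stop at 1.353. The deck rides on the prop: its weight (about 4 N at the handle when folded) drives the prop back to 0 from below dead centre and on to the stop from beyond it.
- cup_prop (a joint): Prop angle (rad) of the other board, alike but carrying three cups with red lids instead of slides; it is to stay folded: 0 folded, 1.353 propped.
There are look-alikes about, which are no part of the job. Leave any turquoise look-alike of the slide_board alone.

How it is judged:
By the outcome, as a careful person would: the job done as asked, in the order asked, and still so for the second after the job is handed in, with the robot touching nothing.
It also fails if it takes over 32 s, if anything falls off the work surface, if the arm or the gripper's body presses on something with over 40 N, if the wrist force passes 120 N, or if a joint passes its speed limit or range.

### The arm

A 6-joint arm with a two-finger parallel gripper is mounted at the origin on a cart in front of the work surface, level with it; the furniture and walls round the work are solid. World frame = base frame: x ahead of the robot, y to its left, z up, the work surface at z = 0. Lengths are in m, angles in degrees, forces in N, time in s.
With the tool pointing down it reaches from about 0.3 to 0.75 m from the base axis. Payload 8.5 kg.
Tool frame: the origin (TCP) lies on the centre line of the jaws, within the pads' length; the fingertips stand 19 mm ahead of it and the grasp point (between the pads) is the TCP (env.tcp_to_tips is the z of the fingertips in the tool frame, in m); z points along the fingers, y is the line along which they close (so a half turn about z gives the same grasp; the last joint's range is limited). The gripper opens to 85 mm and grips with 20 to 120 N. Pads are 22 mm wide; open, the fingers measure 114 mm over their backs; the gripper's body (76 mm by 85 mm) begins 54 mm behind the grasp point. The pads swing forward as they close: fully open they stand 13 mm farther back than shut.
Start: joints at [-78.226, 21.807, 74.336, -0, 83.858, -12.336], TCP at [0.225, -0.502, 0.25] pointing down, gripper open.
Joint ranges: [-178.18, 178.18], [-50.72, 133.34], [12.68, 142.11], [-81.47, 261.47], [9.98, 163.14], [-165.26, 165.26]. Speed limits (degrees/s): [136.94, 136.94, 180, 180, 180, 180].

### API

Orientations are given as a 3x3 rotation matrix whose columns are the frame's x, y, z axes.
In Python, from rig import env gives the robot as it stands.
- The arm moves only by the tool servo_tool, never from a script. Its argument "steps" is a list of rows, each an object of numbers: "tx", "ty", "tz": the shift along the world's x, y, z in cm; "yaw": the turn about the world's z in degrees; "claw": the finger opening in cm, from 0 to 8.54. In form: [{"tx": .., "ty": .., "tz": .., "yaw": .., "claw": ..}, ...]. A call has 1 to 20 rows; each row shifts and turns the commanded pose from where the row before left it; what a row does not reach is not made up. A row lasts 1/10 s, in which the tool goes at most 50 mm and 8.59 degrees, less where a joint would pass 70% of its speed; a pose out of reach is approached as far as the arm can. A call with a gripper value outside its range is refused whole. The fingers move at their own pace and stop on an object; "newtons" is the grip in N (left out, the last holds). Time passes only in rows, so rows that do not move let the fingers close. It gives the time, the measured TCP pose, the force, the opening and the grip force at its end, in the units of the state.
- env.observe(): the state, without advancing time (a new reading comes with each control period).
- env.get_image(name): name is "side" or "top"; returns (picture, depth): 420x560x3 uint8, red, green, blue; 420x560 float32, m along the optical axis (not along the pixel's ray), 0 where there is no reading.
- env.camera_model(name): a dict with "fovy" (degrees; the focal length in pixels is half the picture's height over the tangent of half this angle, whatever the lens; pixels are square), "cx", "cy" (the principal point, pixels), "dist_coeffs" ([k1, k2, p1, p2, k3] as OpenCV has them; the pictures are not rectified), "T" (4x4, takes a point from camera to world coordinates). Camera axes: x right, y down, z forward; pixel columns grow to the right and rows downward; lengths in m; the calibration is good to about 2 mm. A picture is of the moment at which its call begins. camera_model takes no time and is no camera call.
- env.close_job(): hands the job in; it is judged then, once.
The state is a dict: "time_s": time; "q": joint angles; "qvel": joint speeds; "joint_efforts": joint torques, N m; "position": TCP position; "tool_rot": TCP orientation; "ft_force": force on the tool from outside, world axes, zero at the start; "wrist_torque": the same for the moment, N m; "grip_width": finger opening in m; "gripper_force": force on a finger pad.
Only numpy, scipy, OpenCV 4.12 (cv2) and the standard library are available. Lean on these libraries where they do the work, as an engineer would, in place of code of your own. Each camera call takes 0.05 s, during which the arm holds its last target. There are 200 camera calls.

## Working session

There is one attempt and no reset: what is moved stays moved. The work goes in short steps, Python scripts to look and compute and a tool call to move; the robot and the scene stay as the last step left them, time stands still between calls to the robot, and variables do not carry over. Pictures are saved under pics/ and viewed, at most 10 in all, crops included, and the job is handed in when it is done.

Besides the shell and the picture viewer there is one more tool, called after "Call:" as name(argument=value, ...), one argument or row to a line, values as JSON. servo_tool: Moves the arm, as the interface text tells. Its arguments: {"type":"object","properties":{"steps":{"type":"array"},"newtons":{"type":"number"}},"required":["steps"]}

```bash
mkdir -p pics
cat > h.py <<'E'
import numpy as np,cv2
from rig import env
def grab(n):
    p,d=env.get_image(n); return p,d,env.camera_model(n)
def K(m,h=420):
    f=h/2/np.tan(np.radians(m["fovy"]/2)); return np.array([[f,0,m["cx"]],[0,f,m["cy"]],[0,0,1]])
def ray(m,uv):
    uv=np.array(uv,float).reshape(-1,1,2)
    n=cv2.undistortPoints(uv,K(m),np.array(m["dist_coeffs"],float)).reshape(-1,2)
    T=np.array(m["T"]); d=np.c_[n,np.ones(len(n))]@T[:3,:3].T
    return T[:3,3],d
def plane(m,uv,z):
    o,d=ray(m,uv); return o+d*((z-o[2])/d[:,2])[:,None]
def cloud(m,d):
    h,w=d.shape; u,v=np.meshgrid(np.arange(w),np.arange(h))
    o,r=ray(m,np.c_[u.ravel(),v.ravel()]); P=o+r*d.reshape(-1,1); P[d.ravel()==0]=np.nan
    return P.reshape(h,w,3)
E
python3 - <<'E'
from h import *
for n in("top","side"):
    p,d,m=grab(n); cv2.imwrite(f"pics/{n}0.png",p[:,:,::-1]); np.savez(f"{n}0.npz",p=p,d=d)
    print(n,np.round(m["T"],3).tolist(),m["fovy"],(d>0).mean())
print(env.observe()["time_s"])
E
```

```text
top [[0.024, -0.994, 0.109, 0.378], [-1.0, -0.023, 0.015, 0.175], [-0.013, -0.109, -0.994, 1.753], [0.0, 0.0, 0.0, 1.0]] 54.56092658018149 0.9960501700680272
side [[-0.925, -0.227, 0.305, 0.054], [-0.381, 0.567, -0.73, 1.392], [-0.007, -0.792, -0.611, 1.062], [0.0, 0.0, 0.0, 1.0]] 52.02086825871579 0.9958375850340137
0.1
```

View pics/top0.png

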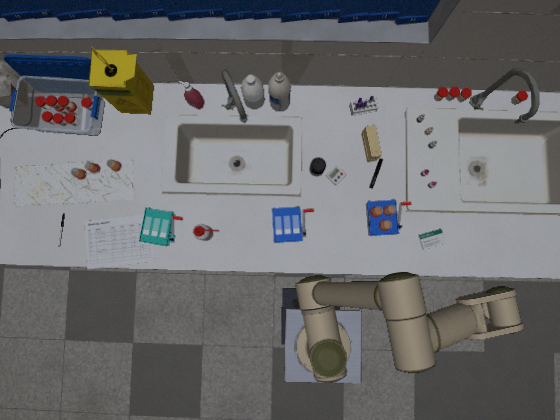

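View pics/side0.png

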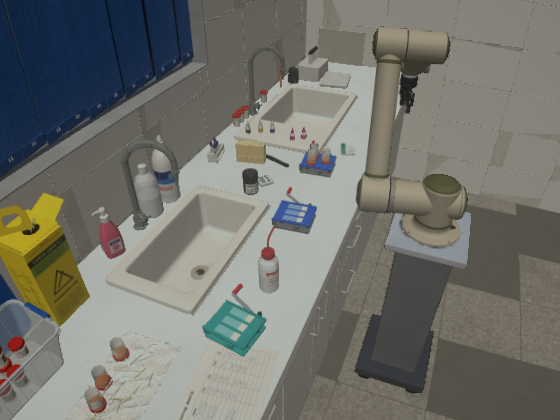

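Three boards show in the top view: turquoise with slides at (157,227), blue with slides at (288,224), and blue with cups at (383,217). The blue board with slides at (288,224) is the one meant. Its red handle is at about (308,210). In the side view it is at (295,213), with its handle at (290,192).

Run:
```python
from h import *
A={n:np.load(n+"0.npz") for n in("top","side")}
cr=cv2.resize(A["top"]["p"][190:260,250:350,::-1],None,fx=5,fy=5,interpolation=cv2.INTER_CUBIC)
cs=cv2.resize(A["side"]["p"][170:240,250:340,::-1],None,fx=5,fy=5,interpolation=cv2.INTER_CUBIC)
o=np.zeros((350,500,3),np.uint8);o[:,:450]=cs; cv2.imwrite("pics/crop.png",np.hstack([cr,o])[:, :800]if 0 else cv2.resize(np.hstack([cr,cs]),(800,295)))
for n,(r0,r1,c0,c1) in(("top",(190,260,250,350)),("side",(170,240,250,340))):
    p,d=A[n]["p"],A[n]["d"]; m=env.camera_model(n); C=cloud(m,d)
    hsv=cv2.cvtColor(p,cv2.COLOR_RGB2HSV); H,S,V=cv2.split(hsv)
    R=((H<8)|(H>172))&(S>140)&(V>70); B=(H>105)&(H<125)&(S>120)&(V>60)
    for nm,M in(("red",R),("blue",B)):
        k=np.zeros_like(M);k[r0:r1,c0:c1]=M[r0:r1,c0:c1]
        nn,lab,st,ce=cv2.connectedComponentsWithStats(k.astype(np.uint8))
        for i in range(1,nn):
            if st[i,4]<12: continue
            P=C[lab==i]; print(n,nm,st[i].tolist(),ce[i].round(1),np.nanmedian(P,0).round(3))
        if nm=="red":
            pts=np.argwhere(k)[:,::-1].astype(np.float32); print("  minrect",cv2.minAreaRect(pts), "handle plane z.073",plane(m,[pts.mean(0)],.08 if n=="top" else .077).round(3))
        elif n=="top":
            pts=np.argwhere(cv2.morphologyEx(k.astype(np.uint8),cv2.MORPH_CLOSE,np.ones((7,7))))[:,::-1].astype(np.float32)
            b=cv2.boxPoints(cv2.minAreaRect(pts)); W=plane(m,b,.045); print("deck corners",W.round(3).tolist(),W.mean(0).round(3))
            e=[W[1]-W[0],W[2]-W[1]]; print([(np.linalg.norm(x).round(3),np.degrees(np.arctan2(x[1],x[0])).round(1)) for x in e])
```

```text
top red [304, 209, 10, 3, 23] [308.7 210.2] [0.563 0.072 0.08 ]
  minrect ((308.5, 210.0), (9.0, 2.0), 0.0) handle plane z.073 [[0.562 0.074 0.08 ]]
top blue [272, 207, 30, 36, 614] [286.8 223.8] [0.511 0.162 0.041]
deck corners [[0.571, 0.228, 0.045], [0.582, 0.11, 0.045], [0.439, 0.098, 0.045], [0.428, 0.215, 0.045]] [0.505 0.163 0.045]
[(np.float64(0.118), np.float64(-84.9)), (np.float64(0.143), np.float64(-175.1))]
  minrect ((278.5179443359375, 212.77906799316406), (1.8938846588134766, 54.61964797973633), 24.623563766479492) handle plane z.073 [[0.55  0.171 0.077]]
side blue [273, 201, 43, 26, 467] [294.3 213.8] [0.505 0.173 0.042]
```

View pics/crop.png

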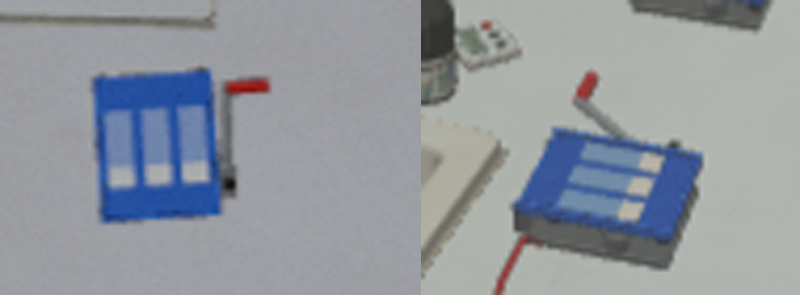

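The crop confirms it: blue deck with three slides, grey lever and red handle on the right (-y) side. The handle predicted from the deck pose, (0.564, 0.071), agrees with the measured (0.563, 0.072, 0.08 on top).

Run:
```python
from h import *
s=env.observe(); print(s["position"],np.round(s["tool_rot"],3).tolist(),s["grip_width"])
y=np.array(s["tool_rot"])[:,1]; a=np.degrees(np.arctan2(y[1],y[0])); print("y dir",a,"turn",(5.1-a+90)%180-90)
```

```text
[ 0.22461216 -0.5017794   0.24976298] [[0.913, 0.408, -0.0], [0.408, -0.913, 0.001], [0.0, -0.001, -1.0]] 0.08553761493029524
y dir -65.89158023699696 turn 70.99158023699695
```

Call:
servo_tool(
  steps=[
    {"tx": 1.9,"ty": 3.2,"yaw": 4,"claw": 5},
    {"tx": 1.9,"ty": 3.2,"yaw": 4},
    {"tx": 1.9,"ty": 3.2,"yaw": 4},
    {"tx": 1.9,"ty": 3.2,"yaw": 4},
    {"tx": 1.9,"ty": 3.2,"yaw": 4},
    {"tx": 1.9,"ty": 3.2,"yaw": 4},
    {"tx": 1.9,"ty": 3.2,"yaw": 4},
    {"tx": 1.9,"ty": 3.2,"yaw": 4},
    {"tx": 1.9,"ty": 3.2,"yaw": 4},
    {"tx": 1.9,"ty": 3.2,"yaw": 4},
    {"tx": 1.9,"ty": 3.2,"yaw": 4},
    {"tx": 1.9,"ty": 3.2,"yaw": 4},
    {"tx": 1.9,"ty": 3.2,"yaw": 4},
    {"tx": 1.9,"ty": 3.2,"yaw": 4},
    {"tx": 1.9,"ty": 3.2,"yaw": 4},
    {"tx": 1.9,"ty": 3.2,"yaw": 4},
    {"tx": 1.8,"ty": 3.2,"yaw": 4},
    {"tx": 1.7,"ty": 3.0,"yaw": 3},
    {"tz": 0},
    {"tz": 0},
  ],
  newtons=30,
)

```text
invalid input at $.steps[0]: expected keys tx, ty, tz, yaw, claw
```

Call:
servo_tool(
  steps=[
    {"tx": 1.9,"ty": 3.2,"tz": 0,"yaw": 4,"claw": 5},
    {"tx": 1.9,"ty": 3.2,"tz": 0,"yaw": 4,"claw": 5},
    {"tx": 1.9,"ty": 3.2,"tz": 0,"yaw": 4,"claw": 5},
    {"tx": 1.9,"ty": 3.2,"tz": 0,"yaw": 4,"claw": 5},
    {"tx": 1.9,"ty": 3.2,"tz": 0,"yaw": 4,"claw": 5},
    {"tx": 1.9,"ty": 3.2,"tz": 0,"yaw": 4,"claw": 5},
    {"tx": 1.9,"ty": 3.2,"tz": 0,"yaw": 4,"claw": 5},
    {"tx": 1.9,"ty": 3.2,"tz": 0,"yaw": 4,"claw": 5},
    {"tx": 1.9,"ty": 3.2,"tz": 0,"yaw": 4,"claw": 5},
    {"tx": 1.9,"ty": 3.2,"tz": 0,"yaw": 4,"claw": 5},
    {"tx": 1.9,"ty": 3.2,"tz": 0,"yaw": 4,"claw": 5},
    {"tx": 1.9,"ty": 3.2,"tz": 0,"yaw": 4,"claw": 5},
    {"tx": 1.9,"ty": 3.2,"tz": 0,"yaw": 4,"claw": 5},
    {"tx": 1.9,"ty": 3.2,"tz": 0,"yaw": 4,"claw": 5},
    {"tx": 1.9,"ty": 3.2,"tz": 0,"yaw": 4,"claw": 5},
    {"tx": 1.9,"ty": 3.2,"tz": 0,"yaw": 4,"claw": 5},
    {"tx": 1.8,"ty": 3.2,"tz": 0,"yaw": 4,"claw": 5},
    {"tx": 1.7,"ty": 3.0,"tz": 0,"yaw": 3,"claw": 5},
    {"tx": 0,"ty": 0,"tz": 0,"yaw": 0,"claw": 5},
    {"tx": 0,"ty": 0,"tz": 0,"yaw": 0,"claw": 5},
  ],
  newtons=30,
)

```text
time_s: 2.1
position: [0.5635, 0.0724, 0.2497]
tool_rot: [[-0.09, 0.996, -0.001], [0.996, 0.09, -0.0], [-0.0, -0.001, -1.0]]
ft_force: [-0.0, -0.3, 0.1]
grip_width: 0.0499
gripper_force: 0.0
```

Call:
servo_tool(
  steps=[
    {"tx": 0,"ty": 0,"tz": -3,"yaw": 0,"claw": 5},
    {"tx": 0,"ty": 0,"tz": -4,"yaw": 0,"claw": 5},
    {"tx": 0,"ty": 0,"tz": -4,"yaw": 0,"claw": 5},
    {"tx": 0,"ty": 0,"tz": -2,"yaw": 0,"claw": 5},
    {"tx": 0,"ty": 0,"tz": 0,"yaw": 0,"claw": 5},
    {"tx": 0,"ty": 0,"tz": 0,"yaw": 0,"claw": 5},
  ],
)

```text
time_s: 2.7
position: [0.5639, 0.0712, 0.1212]
tool_rot: [[-0.088, 0.996, 0.001], [0.996, 0.088, -0.0], [-0.0, 0.001, -1.0]]
ft_force: [-0.4, 1.1, -0.1]
grip_width: 0.0498
gripper_force: 0.0
```

Run:
```python
from h import *
p,d,m=grab("side"); cv2.imwrite("pics/s1.png",cv2.resize(p[130:250,220:380,::-1],None,fx=5,fy=5,interpolation=cv2.INTER_CUBIC))
H,S,V=cv2.split(cv2.cvtColor(p,cv2.COLOR_RGB2HSV)); k=((H<8)|(H>172))&(S>140)&(V>70); w=np.zeros_like(k); w[180:208,270:310]=k[180:208,270:310]
C=cloud(m,d)[w]; print(w.sum(),np.nanmedian(C,0).round(4),np.argwhere(w).mean(0))
print(env.observe()["position"])
```

```text
13 [0.5597 0.0826 0.0816] [190.23076923 288.69230769]
[0.56424221 0.0713736  0.12184239]
```

View pics/s1.png

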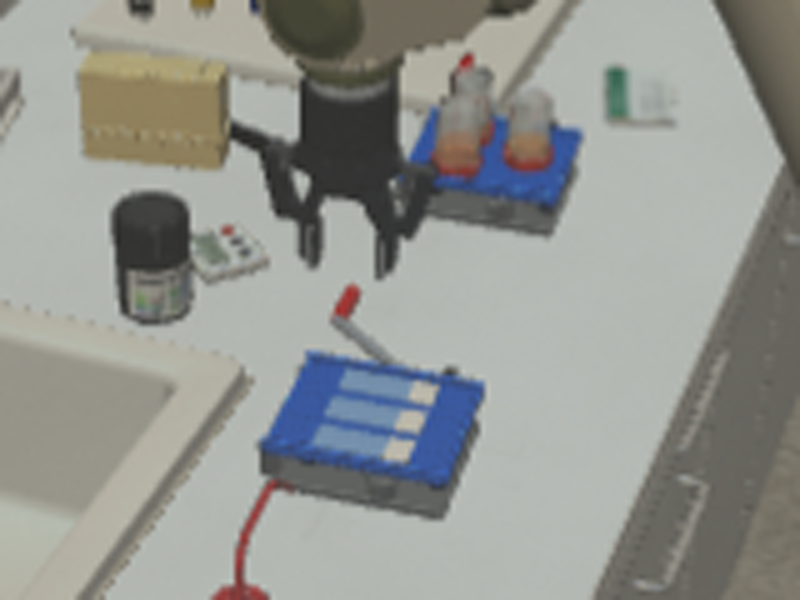

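The handle (crop 347,300) lies centred under the open fingers (310,265) and (385,275). Descend and close.

Call:
servo_tool(
  steps=[
    {"tx": 0,"ty": 0,"tz": -2.4,"yaw": 0,"claw": 5},
    {"tx": 0,"ty": 0,"tz": -2.4,"yaw": 0,"claw": 5},
    {"tx": 0,"ty": 0,"tz": 0,"yaw": 0,"claw": 5},
    {"tx": 0,"ty": 0,"tz": 0,"yaw": 0,"claw": 0.5},
    {"tx": 0,"ty": 0,"tz": 0,"yaw": 0,"claw": 0.5},
    {"tx": 0,"ty": 0,"tz": 0,"yaw": 0,"claw": 0.5},
    {"tx": 0,"ty": 0,"tz": 0,"yaw": 0,"claw": 0.5},
    {"tx": 0,"ty": 0,"tz": 0,"yaw": 0,"claw": 0.5},
  ],
  newtons=30,
)

```text
time_s: 3.55
position: [0.5637, 0.0718, 0.074]
tool_rot: [[-0.089, 0.996, 0.001], [0.996, 0.089, -0.001], [-0.001, 0.001, -1.0]]
ft_force: [-3.8, -1.8, 7.0]
grip_width: 0.0131
gripper_force: 29.2
```

Run:
```python
import numpy as np
for N in (16,):
    t=np.linspace(0,1.353,N+1)
    a=t-0.915
    x=-9*np.sin(a);z=9*np.cos(a)   # toward -x positive angle
    for i in range(N):
        dx=x[i+1]-x[i]; print(round(t[i+1],2),"tx",round(dx*.996,2),"ty",round(dx*.087,2),"tz",round(z[i+1]-z[i],2))
```

```text
0.08 tx -0.49 ty -0.04 tz 0.58
0.17 tx -0.53 ty -0.05 tz 0.54
0.25 tx -0.58 ty -0.05 tz 0.49
0.34 tx -0.62 ty -0.05 tz 0.44
0.42 tx -0.65 ty -0.06 tz 0.39
0.51 tx -0.68 ty -0.06 tz 0.33
0.59 tx -0.71 ty -0.06 tz 0.27
0.68 tx -0.73 ty -0.06 tz 0.21
0.76 tx -0.74 ty -0.06 tz 0.15
0.85 tx -0.75 ty -0.07 tz 0.08
0.93 tx -0.76 ty -0.07 tz 0.02
1.01 tx -0.76 ty -0.07 tz -0.04
1.1 tx -0.75 ty -0.07 tz -0.11
1.18 tx -0.74 ty -0.06 tz -0.17
1.27 tx -0.72 ty -0.06 tz -0.23
1.35 tx -0.7 ty -0.06 tz -0.29
```

Call:
servo_tool(
  steps=[
    {"tx": -0.5,"ty": -0.04,"tz": 0.58,"yaw": 0,"claw": 0.5},
    {"tx": -0.53,"ty": -0.05,"tz": 0.54,"yaw": 0,"claw": 0.5},
    {"tx": -0.58,"ty": -0.05,"tz": 0.49,"yaw": 0,"claw": 0.5},
    {"tx": -0.62,"ty": -0.05,"tz": 0.44,"yaw": 0,"claw": 0.5},
    {"tx": -0.65,"ty": -0.06,"tz": 0.39,"yaw": 0,"claw": 0.5},
    {"tx": 0,"ty": 0,"tz": 0,"yaw": 0,"claw": 0.5},
  ],
  newtons=40,
)

```text
time_s: 4.15
position: [0.5372, 0.0694, 0.0996]
tool_rot: [[-0.089, 0.996, 0.01], [0.996, 0.089, -0.0], [-0.001, 0.01, -1.0]]
ft_force: [7.6, 1.6, 4.2]
grip_width: 0.0127
gripper_force: 39.4
```

Call:
servo_tool(
  steps=[
    {"tx": -0.68,"ty": -0.06,"tz": 0.33,"yaw": 0,"claw": 0.5},
    {"tx": -0.71,"ty": -0.06,"tz": 0.27,"yaw": 0,"claw": 0.5},
    {"tx": -0.73,"ty": -0.06,"tz": 0.21,"yaw": 0,"claw": 0.5},
    {"tx": -0.74,"ty": -0.06,"tz": 0.15,"yaw": 0,"claw": 0.5},
    {"tx": -0.75,"ty": -0.07,"tz": 0.08,"yaw": 0,"claw": 0.5},
    {"tx": -0.76,"ty": -0.07,"tz": 0.02,"yaw": 0,"claw": 0.5},
    {"tx": 0,"ty": 0,"tz": 0,"yaw": 0,"claw": 0.5},
  ],
)

```text
time_s: 4.85
position: [0.4924, 0.0654, 0.1098]
tool_rot: [[-0.089, 0.996, 0.007], [0.996, 0.089, -0.001], [-0.001, 0.007, -1.0]]
ft_force: [2.7, -0.7, 8.3]
grip_width: 0.0125
gripper_force: 42.3
```

Call:
servo_tool(
  steps=[
    {"tx": -0.76,"ty": -0.07,"tz": -0.04,"yaw": 0,"claw": 0.5},
    {"tx": -0.75,"ty": -0.07,"tz": -0.11,"yaw": 0,"claw": 0.5},
    {"tx": -0.74,"ty": -0.06,"tz": -0.17,"yaw": 0,"claw": 0.5},
    {"tx": -0.72,"ty": -0.06,"tz": -0.23,"yaw": 0,"claw": 0.5},
    {"tx": -0.6,"ty": -0.05,"tz": -0.25,"yaw": 0,"claw": 0.5},
    {"tx": 0,"ty": 0,"tz": 0,"yaw": 0,"claw": 0.5},
    {"tx": 0,"ty": 0,"tz": 0,"yaw": 0,"claw": 0.5},
  ],
)

```text
time_s: 5.55
position: [0.4546, 0.0623, 0.0993]
tool_rot: [[-0.089, 0.996, -0.002], [0.996, 0.089, -0.0], [-0.0, -0.002, -1.0]]
ft_force: [-0.6, -4.9, 6.7]
grip_width: 0.0125
gripper_force: 44.1
```

Call:
servo_tool(
  steps=[
    {"tx": -0.2,"ty": -0.02,"tz": -0.1,"yaw": 0,"claw": 0.5},
    {"tx": -0.2,"ty": -0.02,"tz": -0.1,"yaw": 0,"claw": 0.5},
    {"tx": 0,"ty": 0,"tz": 0,"yaw": 0,"claw": 0.5},
  ],
)

```text
time_s: 5.85
position: [0.4544, 0.0622, 0.0991]
tool_rot: [[-0.088, 0.996, 0.009], [0.996, 0.088, 0.0], [-0.001, 0.009, -1.0]]
ft_force: [9.5, 1.1, 14.6]
grip_width: 0.0125
gripper_force: 44.9
```

Against the stop (it no longer moves, and the force is rising). Release and retreat upward.

Call:
servo_tool(
  steps=[
    {"tx": 0.3,"ty": 0.03,"tz": 0.15,"yaw": 0,"claw": 0.5},
    {"tx": 0,"ty": 0,"tz": 0,"yaw": 0,"claw": 4},
    {"tx": 0,"ty": 0,"tz": 0,"yaw": 0,"claw": 5},
    {"tx": 0,"ty": 0,"tz": 0,"yaw": 0,"claw": 5},
    {"tx": 0,"ty": 0,"tz": 0,"yaw": 0,"claw": 5},
    {"tx": 0,"ty": 0,"tz": 1,"yaw": 0,"claw": 5},
    {"tx": 0,"ty": 0,"tz": 3,"yaw": 0,"claw": 5},
    {"tx": 0,"ty": 0,"tz": 4,"yaw": 0,"claw": 5},
    {"tx": 0,"ty": 0,"tz": 4,"yaw": 0,"claw": 5},
    {"tx": 0,"ty": -3,"tz": 2,"yaw": 0,"claw": 5},
    {"tx": 0,"ty": -3,"tz": 0,"yaw": 0,"claw": 5},
    {"tx": 0,"ty": 0,"tz": 0,"yaw": 0,"claw": 5},
    {"tx": 0,"ty": 0,"tz": 0,"yaw": 0,"claw": 5},
  ],
)

```text
time_s: 7.15
position: [0.4542, 0.0024, 0.2392]
tool_rot: [[-0.088, 0.996, -0.0], [0.996, 0.088, 0.0], [0.0, 0.0, -1.0]]
ft_force: [-0.2, 0.3, -0.7]
grip_width: 0.0501
gripper_force: 0.0
```

Run:
```python
from h import *
p,d,m=grab("side"); cv2.imwrite("pics/s2.png",cv2.resize(p[120:250,220:380,::-1],None,fx=4.5,fy=4.5,interpolation=cv2.INTER_CUBIC))
H,S,V=cv2.split(cv2.cvtColor(p,cv2.COLOR_RGB2HSV)); k=((H<8)|(H>172))&(S>140)&(V>70); C=cloud(m,d)
k&=(abs(C[...,0]-.46)<.06)&(abs(C[...,1]-.08)<.06)&(C[...,2]>.05)
print(k.sum(),np.nanmedian(C[k],0).round(3)); s=env.observe(); print(s["position"],s["ft_force"],s["time_s"])
```

```text
12 [0.453 0.07  0.108]
[0.45415827 0.00287789 0.23897527] [-0.0562072  -0.68156154 -0.29847512] 7.2
```

View pics/s2.png

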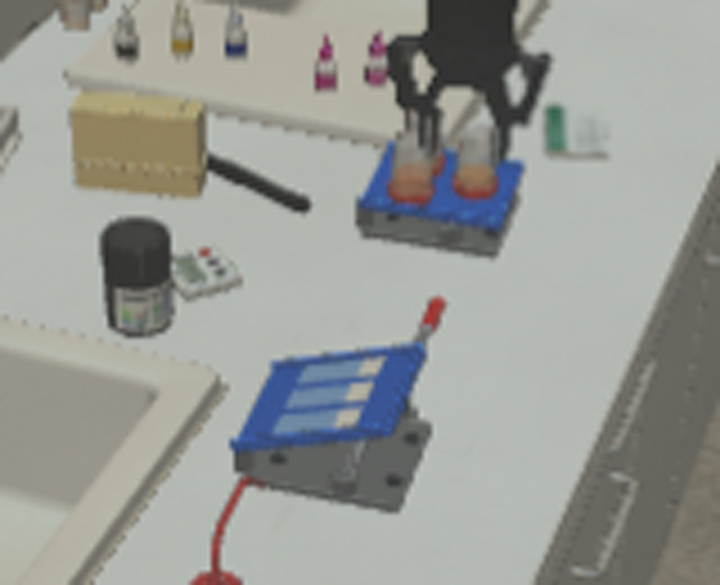

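The slide board's deck is raised with all three slides on it, and its handle is over at the stop (crop 433,315; measured (0.453, 0.070, 0.108)). The cup board is flat and untouched, and the gripper is clear.

```bash
python3 -c "
from rig import env
print(env.close_job())"
```

```text
the job is handed in; nothing more can be done
None
```

The blue slide board is propped up with its lever past upright against the stop and released, all three slides still on it; the cup board stayed folded flat, and the job was handed in at about 7 s.

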